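# Right the fallen bottles into the carrier and screw their caps tight

## Task

Stand every square bottle that has fallen over upright in the grey carrier, one to a recess, right down on the recess floor, and screw the cap of every square bottle down clockwise until it stops tight. When all of them are in and closed, and not before, screw the knurled brass nut on the carrier's column down until it stops tight too. Leave the beaker where it stands.

Things in the scene. Friction and masses are not known exactly. Their poses are not given: they have to be found in the camera images.
- bottle_1_mid (a point): centre of the square white bottle with blue cap and label band; may be absent. Body 46 x 46 mm, 92 mm long, then neck and cap: 126 mm in all with the cap tight, 0.16 kg. The point is on the axis, 64 mm above the base, 18 mm above the middle of the square body; z points along the axis to the cap, x and y square to the flat faces. Lies on a flat face at the start.
- cap_1 (a joint): how far the blue ribbed cap (33 mm across, 26 mm high; underside 36 mm above the bottle's point when tight) is screwed on, in rad: grows clockwise seen from above it, 0 = loosest, 4.4 = hard stop, tight. Sinks 1 mm per rad, cannot come off, stays where left, turns with 0.05 N m; a recess keeps the bottle from turning along (a few degrees of play).
- bottle_2_mid (a point): centre of the square white bottle with red cap and label band; may be absent. Body 46 x 46 mm, 92 mm long, then neck and cap: 126 mm in all with the cap tight, 0.16 kg. The point is on the axis, 64 mm above the base, 18 mm above the middle of the square body; z points along the axis to the cap, x and y square to the flat faces. Lies on a flat face at the start.
- cap_2 (a joint): how far the red ribbed cap (33 mm across, 26 mm high; underside 36 mm above the bottle's point when tight) is screwed on, in rad: grows clockwise seen from above it, 0 = loosest, 4.4 = hard stop, tight. Sinks 1 mm per rad, cannot come off, stays where left, turns with 0.05 N m; a recess keeps the bottle from turning along (a few degrees of play).
- bottle_3_mid (a point): centre of the square white bottle with yellow cap and label band; may be absent. Body 46 x 46 mm, 92 mm long, then neck and cap: 126 mm in all with the cap tight, 0.16 kg. The point is on the axis, 64 mm above the base, 18 mm above the middle of the square body; z points along the axis to the cap, x and y square to the flat faces. Stands in a recess at the start.
- cap_3 (a joint): how far the yellow ribbed cap (33 mm across, 26 mm high; underside 36 mm above the bottle's point when tight) is screwed on, in rad: grows clockwise seen from above it, 0 = loosest, 4.4 = hard stop, tight. Sinks 1 mm per rad, cannot come off, stays where left, turns with 0.05 N m; a recess keeps the bottle from turning along (a few degrees of play).
- recess_1 (a point): centre of the floor of the nearest square recess of the carrier (grey block fixed to the table, 78 x 306 mm, 22 mm high). Recess 52 x 52 mm, 16 mm deep, floor 6 mm above the table. The row runs away from the robot: x points square to it (left), y along it towards the robot. Recesses stand 75 mm apart in the row; the column with the nut stands 75 mm beyond recess 3. A tall post, 80 mm square, stands 10 cm left of the row; keep the arm clear of it.
- recess_2 (a point): centre of the floor of the middle square recess of the carrier (grey block fixed to the table, 78 x 306 mm, 22 mm high). Recess 52 x 52 mm, 16 mm deep, floor 6 mm above the table. The row runs away from the robot: x points square to it (left), y along it towards the robot. Recesses stand 75 mm apart in the row; the column with the nut stands 75 mm beyond recess 3. A tall post, 80 mm square, stands 10 cm left of the row; keep the arm clear of it.
- recess_3 (a point): centre of the floor of the farthest square recess of the carrier (grey block fixed to the table, 78 x 306 mm, 22 mm high). Recess 52 x 52 mm, 16 mm deep, floor 6 mm above the table. The row runs away from the robot: x points square to it (left), y along it towards the robot. Recesses stand 75 mm apart in the row; the column with the nut stands 75 mm beyond recess 3. A tall post, 80 mm square, stands 10 cm left of the row; keep the arm clear of it.
- nut_tight (a point): centre of the knurled brass nut as it will be when tight (the nut is up to 4.4 mm higher when loose): 42 mm across, 28 mm high, 102 mm above the table, on a vertical stud on top of a column (26 mm thick, with a 36 mm flange just below the nut) at the far end of the carrier.
- nut (a joint): how far the brass nut is screwed down, in rad: it grows as it is turned clockwise seen from above, 0 = loosest, 4.4 = hard stop, tight. It sinks 1 mm per rad, cannot come off and needs about 0.05 N m to turn.
- beaker: empty clear beaker 54 mm across, 68 mm high, standing beyond the carrier; origin at the centre of its underside. A bystander, to be left alone.
Things that resemble listed ones, but are neither listed nor needed, are in the scene too. Leave any green look-alike of the part that bears bottle_3_mid alone.

How it is judged:
By the outcome, as a careful person would: the job done as asked, in the order asked, and still so for the second after the job is handed in, with the robot touching nothing.
Of bottle_1, bottle_2, bottle_3 only 2 to 3 are there at a start; the rules pass over those that are not, and their reading is None.
At some moment in a run one of bottle_1, bottle_2, bottle_3 may be knocked a few centimetres aside while the robot is not near it.
Once in a run the grip may slacken for a moment while it holds something.
It also fails if it takes over 210 s, if anything falls off the work surface, if the arm or the gripper's body presses on something with over 40 N, if the wrist force passes 120 N, or if a joint passes its speed limit or range.

## Robot

A 6-joint arm with a two-finger parallel gripper is mounted at the origin on a cart in front of the work surface, level with it; the furniture and walls round the work are solid. World frame = base frame: x ahead of the robot, y to its left, z up, the work surface at z = 0. Lengths are in m, angles in rad, forces in N, time in s.
With the tool pointing down it reaches from about 0.3 to 0.775 m from the base axis. Payload 14.6 kg.
Tool frame: the origin (TCP) lies at the centre of the arm's flange, where the gripper is bolted on; the fingertips stand 199 mm ahead of it and the grasp point (between the pads) lies ctrl.tcp_to_grasp ahead of it (ctrl.tcp_to_grasp is the distance from the TCP to the grasp point, in m); z points along the fingers, y is the line along which they close (so a half turn about z gives the same grasp; the last joint's range is limited). The gripper opens to 94 mm and grips with 3 to 60 N. Pads are 16 mm wide; open, the fingers measure 119 mm over their backs; the gripper's body (75 mm by 177 mm) begins 78 mm behind the grasp point.
Start: joints at [-1.284, 0.3, 1.521, -0, 1.321, -0.067], TCP at [0.191, -0.516, 0.405] pointing down, gripper open.
Joint ranges: [-3.03, 3.03], [-0.79, 2.21], [0.23, 2.52], [-1.04, 4.18], [0, 3.07], [-2.55, 2.55]. Speed limits (rad/s): [2.22, 2.22, 2.57, 3.14, 3.14, 3.14].

## Interface

Orientations are given as [roll, pitch, yaw] about the fixed x, y, z axes, in that order (R = Rz(yaw) Ry(pitch) Rx(roll)).
In Python, from station import ctrl gives the robot as it stands. The module is installed in compiled form; this text tells all that it offers.
- The arm moves only by the shell command python3 -m jog 'ROWS' [OPENING] [FORCE]. ROWS is JSON, a list of rows, each a list of 6 numbers: the shift along the tool's x, y, z in cm, then the turn, a rotation vector about the tool's x, y, z in rad. In form: [[tx, ty, tz, ax, ay, az], ...]. A call has 1 to 8 rows; each row is the pose to reach, as a shift and turn from the pose commanded when the call began, along the tool's axes at that moment; what a row does not reach only later rows make up. A row lasts 1/10 s, in which the tool goes at most 50 mm and 8.59 degrees, less where a joint would pass 70% of its speed; a pose out of reach is approached as far as the arm can. A call with a gripper value outside its range is refused whole. OPENING is the opening in per cent of the stroke, from 0 (shut) to 100 (fully open), set as the call begins (- or left out, the last holds). The fingers move at their own pace and stop on an object; FORCE is the grip in N (left out, the last holds). Time passes only in rows, so rows that repeat a pose let the fingers close. It gives the time, the measured TCP pose, the force, the opening and the grip force at its end, in the units of the state.
- ctrl.get_obs(): the state, without advancing time (a new reading comes with each control period).
- ctrl.camera(name): name is "scene" or "top" or "wrist"; returns a dict with "img" (384x512x3 uint8, blue, green, red), "intrinsics" (3x3 intrinsics, pixels), "k1" (the pictures are not rectified: a ray, as slopes to the right and down, at radius r is drawn at 1 + k1 r^2 times it, then the intrinsics apply), "R" (3x3) and "t" (3): a world point X has camera coordinates R X + t. Camera axes: x right, y down, z forward; pixel columns grow to the right and rows downward; lengths in m; the calibration is good to about 2 mm. A picture is of the moment at which its call begins. There is no depth.
- ctrl.hand_in(): hands the job in; it is judged then, once.
The state is a dict: "time_s": time; "qpos": joint angles; "joint_vel": joint speeds; "tau": joint torques, N m; "ee_pos": TCP position; "eef_rot": TCP orientation; "force": force on the tool from outside, world axes, zero at the start; "moment": the same for the moment, N m; "grip_width": finger opening in m; "grip_force": force on a finger pad.
Only numpy, scipy, OpenCV 4.12 (cv2) and the standard library are available. Lean on these libraries where they do the work, as an engineer would, in place of code of your own. Each camera call takes 0.05 s, during which the arm holds its last target. There are 200 camera calls.

## Working session

There is one attempt and no reset: what is moved stays moved. The work goes in short steps, Python scripts to look and compute and a shell command to move; the robot and the scene stay as the last step left them, time stands still between calls to the robot, and variables do not carry over. Pictures are saved under pics/ and viewed, at most 14 in all, crops included, and the job is handed in when it is done.

```bash
mkdir -p pics; python3 - <<'E'
from station import ctrl
import cv2,numpy as np
o=ctrl.get_obs();print(o,ctrl.tcp_to_grasp)
for n in("scene","top"):
    c=ctrl.camera(n);cv2.imwrite(f"pics/{n}0.png",cv2.resize(c["img"],(800,600),interpolation=cv2.INTER_CUBIC));print(n,c["intrinsics"],c["k1"],c["R"],c["t"])
E
```

```text
{'time_s': 0.0, 'qpos': array([-1.28360772e+00,  3.00468603e-01,  1.52158638e+00, -2.47425806e-05,
        1.32070373e+00, -6.65944329e-02]), 'joint_vel': array([-0.00094861, -0.00052566, -0.00039716, -0.00187039, -0.00245786,
        0.00153362]), 'tau': array([ 1.40799177e-03, -5.31808341e+01, -3.52728868e+01,  7.08673079e-02,
        2.44989916e-02, -8.32584715e-05]), 'ee_pos': array([ 0.19053562, -0.51590502,  0.40408533]), 'eef_rot': array([-3.14042758e+00, -5.36832128e-05,  3.53789150e-01]), 'force': array([-1.26027809, -0.24558284,  0.48796408]), 'moment': array([ 0.02590611, -0.00759252,  0.03517169]), 'grip_force': 0.0, 'grip_width': 0.09383885063718307} 0.1804
scene [[473.12536727   0.         258.95776366]
 [  0.         473.12536727 196.2616237 ]
 [  0.           0.           1.        ]] -0.1922904865514859 [[ 0.55360568 -0.8327724  -0.00329891]
 [-0.37675535 -0.24692059 -0.89279652]
 [ 0.74268173  0.4955001  -0.4504481 ]] [-0.64760851  0.21704256  0.89447778]
top [[374.6743312    0.         263.34853732]
 [  0.         374.6743312  194.55030034]
 [  0.           0.           1.        ]] -0.0921985546643088 [[-0.00412988 -0.99991609 -0.01227827]
 [-0.99292698  0.00555729 -0.11859646]
 [ 0.11865474  0.01170163 -0.99286662]] [-0.34636428  0.58385174  0.88705985]
```

View pics/top0.png

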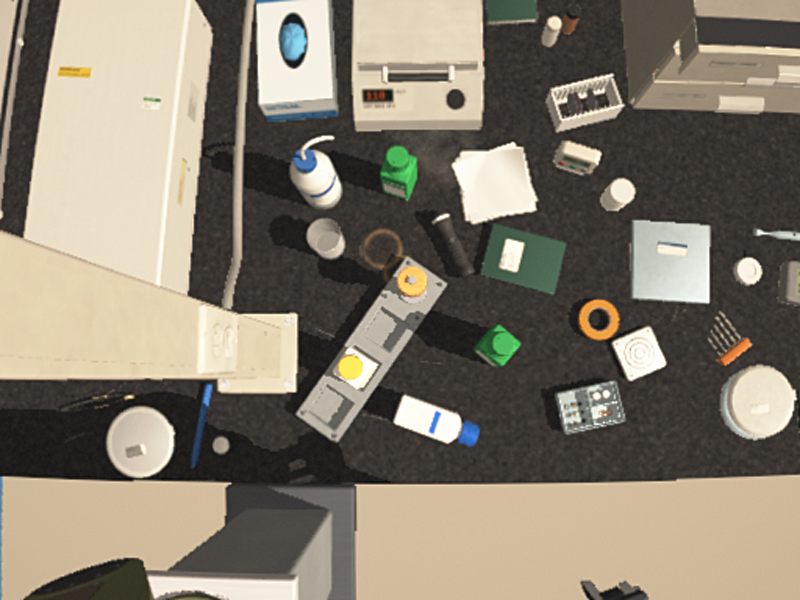

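View pics/scene0.png

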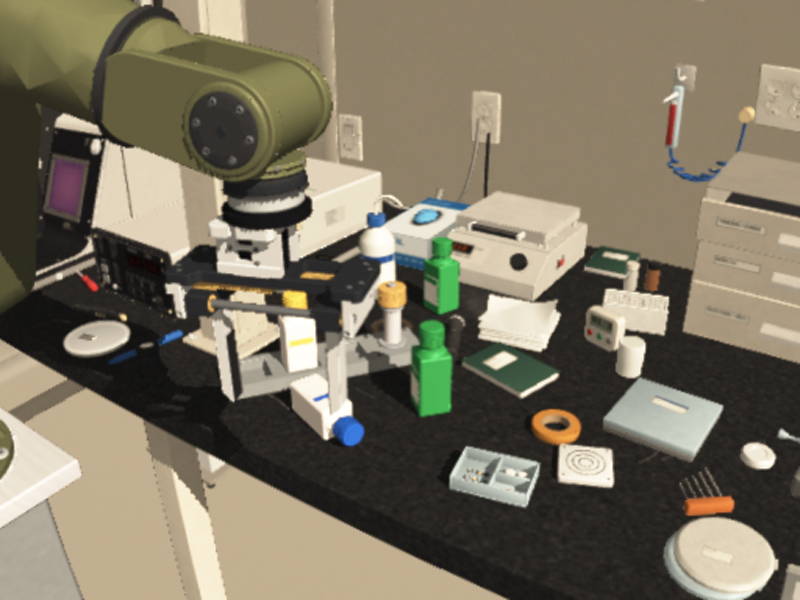

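Top view: the blue-capped white bottle lies at (435,420), its cap at (468,433). The yellow-capped bottle stands in the middle recess at (352,367). The empty recesses are at (330,405) and (385,328), and the nut is at (411,282). There are green look-alikes at (398,172) and (498,345), which I leave alone. No red bottle shows. The white bottle with the blue nozzle at (315,180) is a round wash bottle, so it is not the target.

```bash
cat > h.py <<'E'
from station import ctrl
import cv2,numpy as np
def ray(c,p):
    q=cv2.undistortPoints(np.array([[p]],float),c["intrinsics"],np.array([c["k1"],0,0,0.]))[0,0]
    R,t=np.array(c["R"]),np.array(c["t"]);return -R.T@t,R.T@np.r_[q,1]
def onz(c,p,z):
    C,d=ray(c,p);return C+d*(z-C[2])/d[2]
def proj(c,X):
    return cv2.projectPoints(np.array(X,float).reshape(-1,1,3),cv2.Rodrigues(np.array(c["R"]))[0],np.array(c["t"]),c["intrinsics"],np.array([c["k1"],0,0,0.]))[0][:,0]
def crop(c,x,y,w,h,s,name):
    cv2.imwrite(name,cv2.resize(c["img"][y:y+h,x:x+w],None,fx=s,fy=s,interpolation=cv2.INTER_CUBIC))
E
python3 - <<'E'
from h import *
c=ctrl.camera("top");crop(c,185,155,150,140,4,"pics/t1.png")
E
```

```text
(no output)
```

View pics/t1.png

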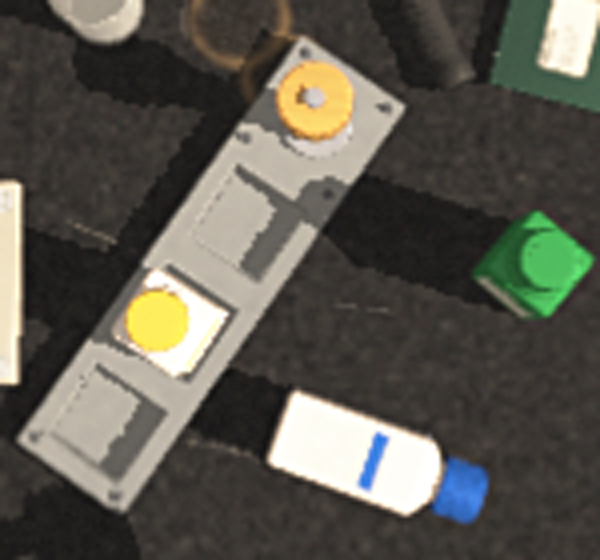

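The crop shows the carrier corners at (303,36), (407,105), (122,513) and (18,437). The blue bottle's base corners are at (293,392) and (268,463), and its cap end is near (477,490). The nut top is at (316,98) and the yellow cap top at (157,321).

```bash
python3 - <<'E'
from h import *
c=ctrl.camera("top")
f=lambda p,z:onz(c,(185+(p[0]-1.5)/4,155+(p[1]-1.5)/4),z)
k=[f(p,.022) for p in((303,36),(407,105),(122,513),(18,437))]
print([x.round(4) for x in k],[np.linalg.norm(k[i]-k[i-1]).round(4) for i in range(4)])
ce=np.mean(k,0);y=(k[2]+k[3]-k[0]-k[1]);y/=np.linalg.norm(y)
print("carrier c",ce,"ydir",y,np.degrees(np.arctan2(y[1],y[0])))
for i,s in enumerate((112.5,37.5,-37.5,-112.5)):print("r",i+1,(ce+y*s/1000).round(4))
print("nut",f((316,98),.118),"cap3",f((157,321),.135))
b=[f(p,.046) for p in((293,392),(268,463))];print("base",b,np.linalg.norm(b[0]-b[1]))
s=[f(p,.046) for p in((430,437),(405,515))];print("sh",s)
capL=[f(p,.023) for p in((449,458),(436,517),(488,490),(473,522))];print("cap",capL)
a=np.mean(s,0)-np.mean(b,0);print(a,np.linalg.norm(a),np.degrees(np.arctan2(a[1],a[0])))
E
```

```text
[array([ 0.6616, -0.3419,  0.022 ]), array([ 0.6174, -0.4066,  0.022 ]), array([ 0.3675, -0.2308,  0.022 ]), array([ 0.4133, -0.1664,  0.022 ])] [np.float64(0.3041), np.float64(0.0783), np.float64(0.3056), np.float64(0.079)]
carrier c [ 0.51496426 -0.28642329  0.022     ] ydir [-0.81721005  0.57633994  0.        ] 144.80647690269424
r 1 [ 0.423  -0.2216  0.022 ]
r 2 [ 0.4843 -0.2648  0.022 ]
r 3 [ 0.5456 -0.308   0.022 ]
r 4 [ 0.6069 -0.3513  0.022 ]
nut [ 0.60669488 -0.35096642  0.118     ] cap3 [ 0.48272515 -0.26481655  0.135     ]
base [array([ 0.44141736, -0.3357516 ,  0.046     ]), array([ 0.3996271 , -0.32080487,  0.046     ])] 0.044382764634988685
sh [array([ 0.41452098, -0.41695531,  0.046     ]), array([ 0.36887108, -0.40171851,  0.046     ])]
cap [array([ 0.40029693, -0.42982914,  0.023     ]), array([ 0.36489986, -0.42155862,  0.023     ]), array([ 0.3808835 , -0.45329317,  0.023     ]), array([ 0.36174918, -0.4439522 ,  0.023     ])]
[-0.0288262  -0.08105867  0.        ] 0.08603173049151923 -109.57647692246915
```

```bash
python3 - <<'E'
from h import *
c=ctrl.camera("top");crop(c,110,175,100,90,6,"pics/t2.png")
print("C",ray(c,(0,0))[0])
for p in((298,313),(298,393),(218,393),(237,318),(237,375),(200,305)):print(p,onz(c,(p[0]/1.5625,p[1]/1.5625),0.).round(3))
E
```

```text
C [ 0.47303784 -0.35995991  0.94572211]
(298, 313) [ 0.572 -0.163  0.   ]
(298, 393) [ 0.443 -0.165  0.   ]
(218, 393) [ 0.442 -0.034  0.   ]
(237, 318) [ 0.564 -0.062  0.   ]
(237, 375) [ 0.471 -0.065  0.   ]
(200, 305) [0.586 0.001 0.   ]
```

View pics/t2.png

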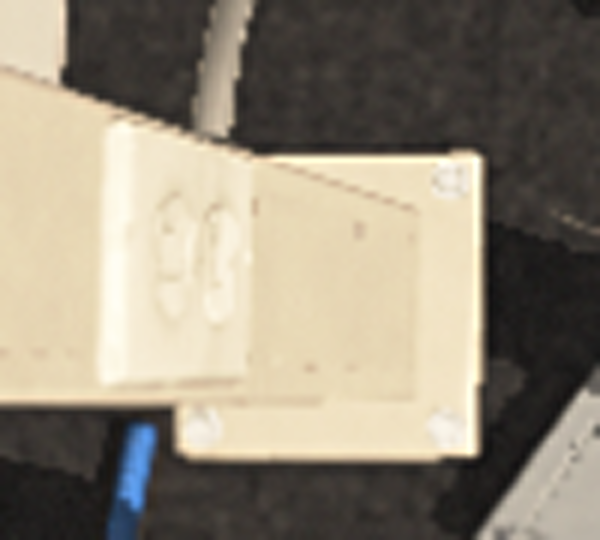

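Everything fits: the carrier measures 304 x 78.6 mm and the recess pitch and nut position agree. Only bottles 1 and 3 show. Plan: grasp the blue bottle with a lean, stand it on the free table, regrasp it vertically, and put it in recess 3, where there is room to turn the cap.

```bash
cat >> h.py <<'E'
from scipy.spatial.transform import Rotation as Ro
G=ctrl.tcp_to_grasp
def go(grasp,yaw,lean=0,back=0):
    "row (cm, rad) from the present pose to grasp point / yaw deg / lean deg about tool y, 'back' m behind"
    o=ctrl.get_obs();R0=Ro.from_euler("xyz",o["eef_rot"])
    R1=Ro.from_euler("ZXY",[yaw,180,lean],degrees=True)
    p=np.array(grasp)-R1.as_matrix()[:,2]*(G+back)
    d=R0.inv().apply(p-o["ee_pos"])*100;r=(R0.inv()*R1).as_rotvec()
    print("row",np.r_[d,r].round(3).tolist(),"dist cm",np.linalg.norm(d).round(1),"deg",np.degrees(np.linalg.norm(r)).round(1))
def st():
    o=ctrl.get_obs();R=Ro.from_euler("xyz",o["eef_rot"]).as_matrix()
    print("t",round(o["time_s"],2),"grasp",(o["ee_pos"]+R[:,2]*G).round(4),"yaw/..",np.degrees(o["eef_rot"]).round(1),"zdir",R[:,2].round(3),"q",o["qpos"].round(2),"F",o["force"].round(1),"M",o["moment"].round(2),"w",round(o["grip_width"],4),"gf",round(o["grip_force"],1))
E
python3 - <<'E'
from h import *
go((.401,-.383,.027),70.4,45,.07)
go((.401,-.383,.027),70.4,45,0)
E
```

```text
row [12.997, 8.421, 20.03, 0.343, 0.733, -0.828] dist cm 25.3 deg 66.4
row [16.17, 4.625, 24.982, 0.343, 0.733, -0.828] dist cm 30.1 deg 66.4
```

```bash
python3 -m jog '[[13,8.4,12,0.343,0.733,-0.828],[13,8.4,12,0.343,0.733,-0.828],[13,8.4,12,0.343,0.733,-0.828],[13,8.4,12,0.343,0.733,-0.828],[13,8.4,20,0.343,0.733,-0.828],[13,8.4,20,0.343,0.733,-0.828],[13,8.4,20,0.343,0.733,-0.828],[13,8.4,20,0.343,0.733,-0.828]]' 100 25
python3 - <<'E'
from h import *
st();go((.401,-.383,.027),70.4,45,.0)
c=ctrl.camera("top");crop(c,200,165,150,140,4,"pics/t3.png")
E
```

```text
time_s: 1.05
ee_pos: [0.3415, -0.5496, 0.203]
eef_rot: [3.142, -0.791, 1.232]
force: [-0.4, 0.5, 0.0]
grip_width: 0.0938
grip_force: 0.0
t 1.05 grasp [ 0.3841 -0.4286  0.0761] yaw/.. [180.  -45.3  70.6] zdir [ 0.236  0.671 -0.703] q [-1.13  0.82  1.27  0.53  1.66 -0.91] F [-0.4  0.5  0. ] M [-0.31  0.01  0.05] w 0.0938 gf 0.0
row [0.027, 0.036, 6.91, -0.003, -0.005, 0.003] dist cm 6.9 deg 0.4
```

View pics/t3.png

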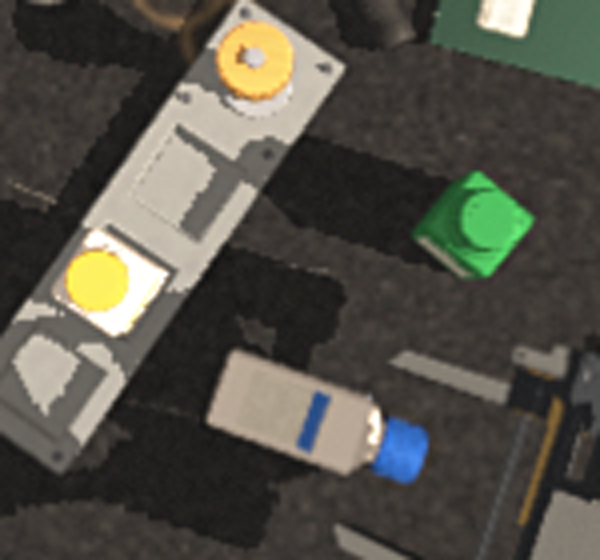

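The crop shows the blue bottle unmoved, with its body at (290,410) and cap at (402,450). The open fingertips at (400,360) and (345,535) straddle its axis. I approach and grip.

```bash
python3 -m jog '[[0,0,3.5,0,0,0],[0,0,5.5,0,0,0],[0,0,6.9,0,0,0],[0,0,6.9,0,0,0]]' 100 25 && python3 -m jog '[[0,0,0,0,0,0],[0,0,0,0,0,0],[0,0,0,0,0,0],[0,0,0,0,0,0],[0,0,0,0,0,0],[0,0,0,0,0,0]]' 20 30
python3 - <<'E'
from h import *
st()
o=ctrl.get_obs();R=Ro.from_euler("xyz",o["eef_rot"])
go((.40,-.44,.13),95.4,45); go((.40,-.50,.13),120.4,45)
E
```

```text
time_s: 1.5
ee_pos: [0.3583, -0.5029, 0.1548]
eef_rot: [-3.138, -0.785, 1.226]
force: [1.3, -0.2, 0.2]
grip_width: 0.0944
grip_force: 0.0
time_s: 2.1
ee_pos: [0.3579, -0.5038, 0.1559]
eef_rot: [-3.141, -0.785, 1.228]
force: [0.1, -0.5, -0.2]
grip_width: 0.0495
grip_force: 0.0
t 2.1 grasp [ 0.4007 -0.3838  0.0283] yaw/.. [-180.   -45.    70.4] zdir [ 0.237  0.666 -0.708] q [-1.07  0.83  1.38  0.55  1.53 -0.93] F [ 0.1 -0.5 -0.2] M [-0.34  0.07  0.06] w 0.0495 gf 0.0
row [4.26, 7.214, -10.114, 0.309, 0.001, -0.309] dist cm 13.1 deg 25.0
row [2.642, 13.609, -11.731, 0.617, 0.001, -0.618] dist cm 18.2 deg 50.0
```

```bash
python3 -m jog '[[0,0,0,0,0,0],[0,0,0,0,0,0],[0,0,0,0,0,0]]' 20 30 && python3 -m jog '[[2,0,-2,0,0,0],[4.5,0,-4.5,0,0,0],[7,2,-7,0.1,0,-0.1],[6,5,-8,0.2,0,-0.2],[5,8,-9,0.31,0,-0.31],[4,11,-10,0.41,0,-0.41],[2.6,13.6,-11.7,0.52,0,-0.52],[2.6,13.6,-11.7,0.617,0,-0.618]]'
python3 - <<'E'
from h import *
st(); go((.39,-.50,.13),120.4,0); go((.39,-.50,.09),120.4,-45)
E
```

```text
time_s: 2.4
ee_pos: [0.358, -0.5038, 0.1559]
eef_rot: [-3.141, -0.785, 1.228]
force: [-0.8, -0.0, 1.1]
grip_width: 0.0458
grip_force: 29.9
time_s: 3.2
ee_pos: [0.4654, -0.6112, 0.2551]
eef_rot: [-3.141, -0.786, 2.092]
force: [-0.9, 0.4, -2.2]
grip_width: 0.046
grip_force: 29.9
t 3.2 grasp [ 0.4017 -0.5006  0.1277] yaw/.. [-180.   -45.   119.9] zdir [-0.353  0.613 -0.707] q [-0.97  1.11  0.6   0.07  2.21 -1.48] F [-0.9  0.4 -2.2] M [-0.51 -0.36  0.08] w 0.046 gf 29.9
row [13.379, -0.989, 5.575, 0.003, -0.786, -0.008] dist cm 14.5 deg 45.0
row [15.823, -1.099, 21.161, -0.0, -1.571, -0.01] dist cm 26.4 deg 90.0
```

```bash
python3 -m jog '[[3,-0.2,0.4,0,-0.15,0],[6,-0.4,1,0,-0.3,0],[8.5,-0.7,2.3,0,-0.45,0],[11,-0.9,3.7,0,-0.6,0],[13.4,-1,5.6,0,-0.75,0],[13.4,-1,5.6,0,-0.786,0]]' && python3 - <<'E'
from h import *
st(); go((.39,-.50,.09),120.4,-45)
E
```

```text
time_s: 3.8
ee_pos: [0.3879, -0.4954, 0.312]
eef_rot: [-3.141, 0.004, 2.089]
force: [-0.3, -0.3, -1.7]
grip_width: 0.0461
grip_force: 29.9
t 3.8 grasp [ 0.3883 -0.496   0.1316] yaw/.. [-180.     0.2  119.7] zdir [ 0.002 -0.004 -1.   ] q [-0.96  0.56  1.38 -0.    1.2  -1.48] F [-0.3 -0.3 -1.7] M [-0.05 -0.13  0.02] w 0.0461 gf 29.9
row [12.289, -0.208, 9.393, -0.005, -0.781, -0.012] dist cm 15.5 deg 44.8
```

```bash
python3 -m jog '[[2.5,-0.2,0.5,0,-0.15,0],[5,-0.2,1.5,0,-0.3,0],[7.5,-0.2,3,0,-0.45,0],[10,-0.2,5,0,-0.6,0],[12,-0.2,7.5,0,-0.75,0],[12.3,-0.2,9.4,0,-0.785,0],[12.3,-0.2,9.4,0,-0.785,0]]' && python3 - <<'E'
from h import *
st(); go((.39,-.50,.06),120,-45)
c=ctrl.camera("scene");cv2.imwrite("pics/s2.png",cv2.resize(c["img"],(800,600)))
E
```

```text
time_s: 4.5
ee_pos: [0.3277, -0.4006, 0.2324]
eef_rot: [-3.118, 0.756, 2.086]
force: [0.2, -1.2, -2.2]
grip_width: 0.0458
grip_force: 29.9
t 4.5 grasp [ 0.3849 -0.5103  0.1011] yaw/.. [-178.7   43.3  119.5] zdir [ 0.317 -0.608 -0.728] q [-0.94  0.39  1.91 -0.84  0.14 -0.65] F [ 0.2 -1.2 -2.2] M [ 0.44  0.19 -0.06] w 0.0458 gf 29.9
row [3.826, 0.48, 2.542, -0.03, -0.03, -0.006] dist cm 4.6 deg 2.4
```

View pics/s2.png

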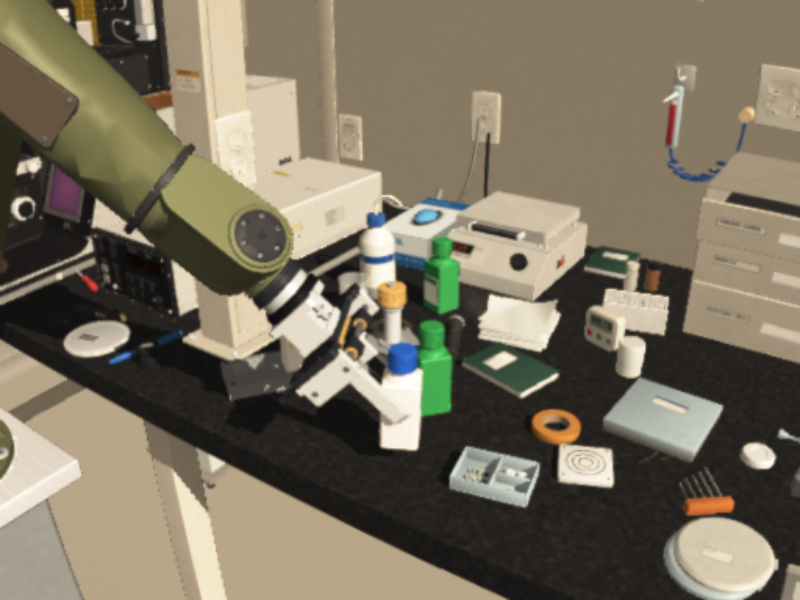

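The bottle is upright in the grip, cap at (403,358) and base at (400,445). No red bottle is anywhere in view. The wrist is near its straight limit, so I move slightly outward while lowering.

```bash
python3 - <<'E'
from h import *
go((.405,-.545,.075),120,-45);go((.405,-.545,.065),120,-45)
E
```

```text
row [-0.733, -0.386, 4.603, -0.029, -0.03, -0.005] dist cm 4.7 deg 2.4
row [-0.047, -0.369, 5.331, -0.029, -0.03, -0.005] dist cm 5.3 deg 2.4
```

```bash
python3 -m jog '[[-0.4,-0.3,2,-0.015,-0.015,0],[-0.7,-0.4,4.6,-0.029,-0.03,0],[-0.7,-0.4,4.6,-0.029,-0.03,0],[-0.7,-0.4,4.6,-0.029,-0.03,0]]' && python3 - <<'E'
from h import *
st(); go((.405,-.545,.062),120,-45)
E
```

```text
time_s: 4.95
ee_pos: [0.3413, -0.4363, 0.2052]
eef_rot: [3.139, 0.782, 2.088]
force: [0.6, 0.3, -1.6]
grip_width: 0.0458
grip_force: 29.9
t 4.95 grasp [ 0.4046 -0.5465  0.0771] yaw/.. [179.9  44.8 119.7] zdir [ 0.351 -0.611 -0.71 ] q [-0.97  0.5   1.82 -1.04  0.07 -0.47] F [ 0.6  0.3 -1.6] M [ 0.5   0.16 -0.02] w 0.0458 gf 29.9
row [1.21, 0.074, 0.997, -0.002, -0.004, -0.004] dist cm 1.6 deg 0.3
```

```bash
for i in 1 2 3; do python3 -m jog '[[0.25,0,0.25,0,0,0],[0.5,0,0.5,0,0,0],[0.5,0,0.5,0,0,0]]' | tr '\n' ' '; python3 -c "
from h import *;st()"; done
```

```text
time_s: 5.25 ee_pos: [0.3416, -0.4381, 0.2012] eef_rot: [3.135, 0.779, 2.087] force: [0.2, 0.1, -1.5] grip_width: 0.046 grip_force: 29.9 t 5.25 grasp [ 0.4051 -0.5477  0.0727] yaw/.. [179.6  44.6 119.6] zdir [ 0.352 -0.608 -0.712] q [-0.97  0.51  1.82 -1.04  0.06 -0.47] F [ 0.2  0.1 -1.5] M [ 0.49  0.26 -0.02] w 0.046 gf 29.9
time_s: 5.55 ee_pos: [0.3417, -0.4403, 0.1963] eef_rot: [3.133, 0.774, 2.086] force: [-1.3, -0.2, -2.4] grip_width: 0.046 grip_force: 29.9 t 5.55 grasp [ 0.4052 -0.5492  0.0672] yaw/.. [179.5  44.3 119.5] zdir [ 0.352 -0.604 -0.715] q [-0.97  0.53  1.81 -1.04  0.06 -0.47] F [-1.3 -0.2 -2.4] M [ 0.48  0.2  -0.05] w 0.046 gf 29.9
time_s: 5.85 ee_pos: [0.342, -0.4422, 0.1919] eef_rot: [3.131, 0.769, 2.086] force: [1.1, 1.9, -1.1] grip_width: 0.0458 grip_force: 30.0 t 5.85 grasp [ 0.4056 -0.5504  0.0624] yaw/.. [179.4  44.1 119.5] zdir [ 0.353 -0.6   -0.718] q [-0.97  0.54  1.81 -1.04  0.05 -0.47] F [ 1.1  1.9 -1.1] M [ 0.66 -0.01  0.14] w 0.0458 gf 30.0
```

```bash
for i in 1 2 ; do python3 -m jog '[[0.15,0,0.15,0,0,0],[0.15,0,0.15,0,0,0],[0.15,0,0.15,0,0,0]]' | tr '\n' ' '; python3 -c "
from h import *;st()"; done
```

```text
time_s: 6.15 ee_pos: [0.3423, -0.4427, 0.1917] eef_rot: [3.13, 0.77, 2.086] force: [-2.0, 10.1, 10.9] grip_width: 0.0459 grip_force: 30.0 t 6.15 grasp [ 0.4061 -0.5509  0.0622] yaw/.. [179.3  44.1 119.5] zdir [ 0.354 -0.6   -0.718] q [-0.97  0.54  1.81 -1.04  0.05 -0.47] F [-2.  10.1 10.9] M [ 0.55 -0.13  0.31] w 0.0459 gf 30.0
time_s: 6.45 ee_pos: [0.3425, -0.4435, 0.1913] eef_rot: [3.129, 0.771, 2.086] force: [-5.3, 13.1, 18.3] grip_width: 0.0459 grip_force: 30.0 t 6.45 grasp [ 0.4065 -0.5517  0.0619] yaw/.. [179.3  44.2 119.5] zdir [ 0.355 -0.6   -0.717] q [-0.97  0.54  1.8  -1.04  0.05 -0.47] F [-5.3 13.1 18.3] M [ 0.14 -0.3   0.13] w 0.0459 gf 30.0
```

```bash
python3 -m jog '[[-0.12,0,-0.12,0,0,0],[-0.12,0,-0.12,0,0,0]]' - 8 && python3 -m jog '[[-0.12,0,-0.12,0,0,0],[-0.12,0,-0.12,0,0,0],[-0.12,0,-0.12,0,0,0],[-0.12,0,-0.12,0,0,0],[-0.12,0,-0.12,0,0,0]]' 85 30 && python3 -m jog '[[0,0,-3,0,0,0],[0,0,-7,0,0,0],[0,0,-11,0,0,0],[0,0,-11,0,0,0]]' && python3 - <<'E'
from h import *
st(); go((.406,-.551,.22),120,0)
c=ctrl.camera("top");crop(c,255,170,130,130,4,"pics/t4.png")
E
```

```text
time_s: 6.65
ee_pos: [0.3422, -0.4435, 0.1917]
eef_rot: [3.129, 0.768, 2.086]
force: [-1.5, 5.3, 6.5]
grip_width: 0.0463
grip_force: 8.0
time_s: 7.15
ee_pos: [0.3419, -0.4434, 0.1927]
eef_rot: [3.13, 0.767, 2.086]
force: [0.2, 0.4, -0.3]
grip_width: 0.0792
grip_force: 0.0
time_s: 7.55
ee_pos: [0.3026, -0.3763, 0.2752]
eef_rot: [3.129, 0.772, 2.086]
force: [-0.0, -0.4, -0.3]
grip_width: 0.0796
grip_force: 0.0
t 7.55 grasp [ 0.3666 -0.4846  0.1459] yaw/.. [179.3  44.2 119.5] zdir [ 0.355 -0.6   -0.717] q [-0.96  0.25  1.98 -0.36  0.15 -1.15] F [-0.  -0.4 -0.3] M [ 0.32  0.06 -0.05] w 0.0796 gf 0.0
row [-23.28, 0.322, 5.182, 0.009, 0.772, -0.003] dist cm 23.9 deg 44.2
```

View pics/t4.png

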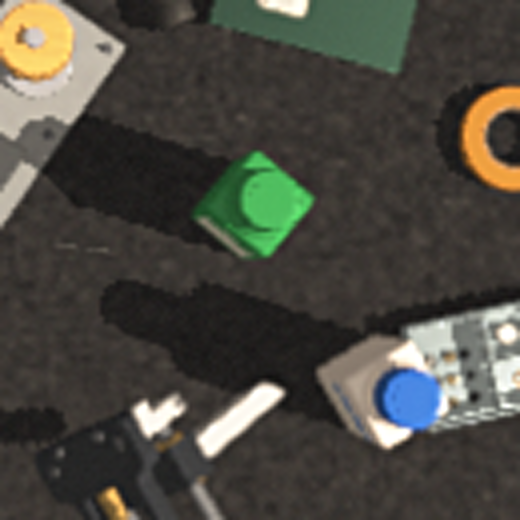

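The blue bottle stands upright, cap top at (408,400) in the crop, with the green bottle untouched at (262,205). Next I go over it with the tool vertical.

```bash
python3 -m jog '[[-4,0,-1,0,0.13,0],[-8,0,-2,0,0.26,0],[-12,0,-2,0,0.39,0],[-16,0.2,0,0,0.52,0],[-20,0.3,2,0,0.65,0],[-23.3,0.3,4,0,0.772,0],[-23.3,0.3,4,0,0.772,0]]' 100 && python3 - <<'E'
from h import *
c=ctrl.camera("top")
p=onz(c,(255+(408-1.5)/4,170+(400-1.5)/4),.129);print("cap1",p)
st(); go((p[0],p[1],.16),119.6,0)
c=ctrl.camera("wrist");cv2.imwrite("pics/w1.png",c["img"])
print(proj(c,[[p[0],p[1],.13],[p[0],p[1],.092]]))
E
```

```text
time_s: 8.3
ee_pos: [0.4039, -0.5495, 0.4022]
eef_rot: [3.136, -0.011, 2.092]
force: [-0.1, -0.1, -0.6]
grip_width: 0.0938
grip_force: 0.0
cap1 [ 0.40636125 -0.5509542   0.129     ]
t 8.35 grasp [ 0.4036 -0.5464  0.2214] yaw/.. [179.6  -0.5 119.9] zdir [ 0.001  0.011 -1.   ] q [-0.99  0.61  1.09  0.01  1.45 -1.51] F [ 0.7 -0.2 -0.2] M [-0.05 -0.14 -0.01] w 0.094 gf 0.0
row [-0.416, 0.086, 6.139, 0.006, -0.009, 0.005] dist cm 6.2 deg 0.7
[[256.61425449 205.6459985 ]
 [256.46046309 195.54165656]]
```

View pics/w1.png

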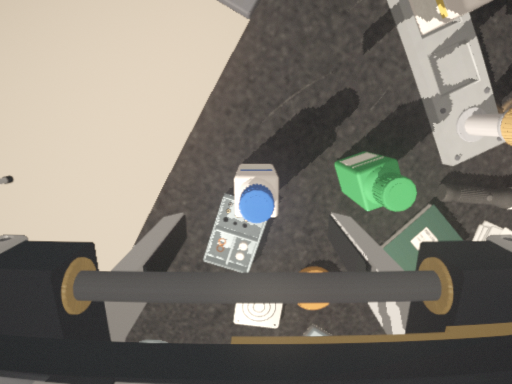

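The wrist view has the blue cap at (256,203), where predicted, and the faces are square to the tool. I descend, grip and lift.

```bash
python3 -m jog '[[-0.4,0.1,4,0,-0.01,0.005],[-0.4,0.1,8,0,-0.01,0.005],[-0.4,0.1,12,0,-0.01,0.005],[-0.4,0.1,14.6,0,-0.01,0.005],[-0.4,0.1,14.6,0,-0.01,0.005]]' 78 30 && python3 -m jog '[[0,0,0,0,0,0],[0,0,0,0,0,0],[0,0,0,0,0,0],[0,0,0,0,0,0],[0,0,0,0,0,0]]' 30 30 && python3 -m jog '[[0,0,-4,0,0,0],[0,0,-8,0,0,0],[0,0,-11,0,0,0],[0,0,-11,0,0,0]]' && python3 - <<'E'
from h import *
st()
# placing: bottle tool-y aligned with the row: yaw-90 = -35.2 -> yaw 54.8 ; or yaw 144.8
for y in (54.8,144.8): go((.5456,-.308,.19),y)
E
```

```text
time_s: 8.9
ee_pos: [0.4053, -0.5464, 0.2546]
eef_rot: [3.135, -0.001, 2.089]
force: [-0.6, 1.1, -0.4]
grip_width: 0.0735
grip_force: 0.0
time_s: 9.4
ee_pos: [0.4062, -0.548, 0.2603]
eef_rot: [3.133, 0.007, 2.089]
force: [-1.6, 0.2, 6.7]
grip_width: 0.0462
grip_force: 29.7
time_s: 9.8
ee_pos: [0.4052, -0.5477, 0.374]
eef_rot: [3.133, 0.012, 2.089]
force: [1.0, -0.4, -1.3]
grip_width: 0.0468
grip_force: 29.6
t 9.8 grasp [ 0.4077 -0.5489  0.1936] yaw/.. [179.5   0.7 119.7] zdir [ 0.014 -0.006 -1.   ] q [-0.99  0.62  1.13  0.01  1.38 -1.51] F [ 1.  -0.4 -1.3] M [ 0.   -0.13 -0.02] w 0.0468 gf 29.6
row [13.866, 24.077, 0.406, 0.015, 0.006, 1.133] dist cm 27.8 deg 64.9
row [13.866, 24.077, 0.406, 0.006, 0.014, -0.438] dist cm 27.8 deg 25.1
```

```bash
python3 -m jog '[[0,0,-4,0,0,-0.05],[1,2,-6,0,0,-0.15],[3,6,-6,0,0,-0.25],[5.5,10,-6,0,0,-0.35],[8,14,-6,0,0.01,-0.43],[11,19,-6,0.01,0.01,-0.438],[13.8,24,-6,0.01,0.014,-0.438],[13.8,24,-6,0.01,0.014,-0.438]]' && python3 - <<'E'
from h import *
st();go((.5456,-.308,.19),144.8);go((.5456,-.308,.11),144.8)
E
```

```text
time_s: 10.6
ee_pos: [0.5464, -0.3052, 0.4289]
eef_rot: [-3.141, -0.01, 2.531]
force: [-0.3, -0.7, -1.3]
grip_width: 0.0469
grip_force: 29.6
t 10.6 grasp [ 0.5449 -0.3042  0.2485] yaw/.. [-180.    -0.6  145. ] zdir [-0.008  0.005 -1.   ] q [-0.57  0.46  1.25  0.    1.44 -1.53] F [-0.3 -0.7 -1.3] M [ 0.02 -0.11  0.  ] w 0.0469 gf 29.6
row [-0.152, -0.275, 5.852, -0.0, -0.01, 0.004] dist cm 5.9 deg 0.6
row [-0.229, -0.272, 13.852, -0.0, -0.01, 0.004] dist cm 13.9 deg 0.6
```

```bash
python3 -m jog '[[-0.15,-0.27,4,0,-0.01,0.004],[-0.15,-0.27,8,0,-0.01,0.004],[-0.2,-0.27,11,0,-0.01,0.004],[-0.2,-0.27,13,0,-0.01,0.004],[-0.2,-0.27,13,0,-0.01,0.004],[-0.2,-0.27,13,0,-0.01,0.004]]' && python3 - <<'E'
from h import *
st()
c=ctrl.camera("scene");o=proj(c,[[.5456,-.308,.05]])[0].astype(int);print(o)
a=cv2.resize(c["img"][o[1]-75:o[1]+55,o[0]-70:o[0]+60],None,fx=3,fy=3,interpolation=cv2.INTER_CUBIC)
print("proj",[(q,((p-(o-[70,75]))*3).round(0)) for q,p in(("base",proj(c,[[.5456,-.308,.04]])[0]),)])
c=ctrl.camera("top");b=cv2.resize(c["img"][165:265,205:305],(390,390),interpolation=cv2.INTER_CUBIC);cv2.imwrite("pics/c5.png",np.hstack([a,b]))
E
```

```text
time_s: 11.2
ee_pos: [0.5436, -0.3122, 0.3003]
eef_rot: [-3.14, 0.002, 2.523]
force: [0.8, 0.1, -0.6]
grip_width: 0.0465
grip_force: 29.6
t 11.2 grasp [ 0.5438 -0.3125  0.1199] yaw/.. [-1.799e+02  1.000e-01  1.446e+02] zdir [ 0.001 -0.002 -1.   ] q [-0.58  0.57  1.39 -0.    1.18 -1.53] F [ 0.8  0.1 -0.6] M [ 0.01 -0.1   0.02] w 0.0465 gf 29.6
[221 214]
proj [('base', array([212., 237.]))]
```

View pics/c5.png

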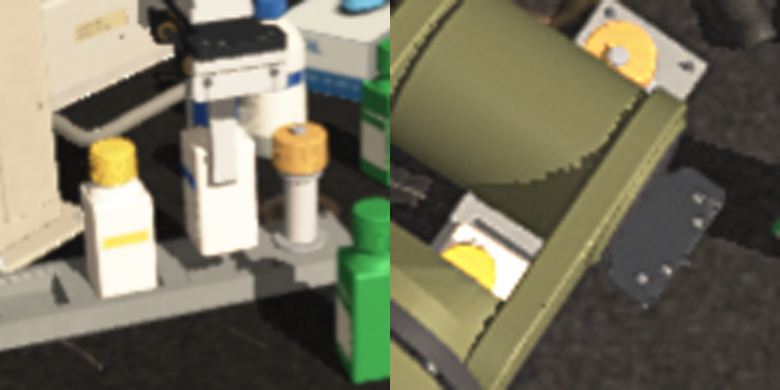

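The left crop has bottle 1 over recess 3, between the yellow bottle at (118,230) and the nut at (300,150). I make a small lateral correction and lower it in steps with a force check.

```bash
python3 -m jog '[[0.1,0.47,0,0,0,0],[0.1,0.47,0,0,0,0],[0.1,0.47,0.5,0,0,0],[0.1,0.47,1,0,0,0],[0.1,0.47,1,0,0,0],[0.1,0.47,1,0,0,0]]' >/dev/null; python3 -c "
from h import *;st()"; python3 -m jog '[[0,0,0.4,0,0,0],[0,0,0.8,0,0,0],[0,0,0.8,0,0,0],[0,0,0.8,0,0,0]]'>/dev/null;  python3 -c "
from h import *;st();go((.5456,-.308,.09),144.8)"
```

```text
t 11.9 grasp [ 0.5458 -0.3078  0.1096] yaw/.. [-1.799e+02  1.000e-01  1.446e+02] zdir [ 0.001 -0.002 -1.   ] q [-0.57  0.58  1.4  -0.    1.16 -1.52] F [-0.  -0.3 -1.6] M [ 0.02 -0.14  0.05] w 0.0466 gf 29.6
t 12.3 grasp [ 0.5459 -0.308   0.1018] yaw/.. [-1.799e+02  1.000e-01  1.446e+02] zdir [ 0.001 -0.002 -1.   ] q [-0.57  0.58  1.41 -0.    1.14 -1.52] F [-0.  -0.7 -0.2] M [-0.05 -0.03 -0.06] w 0.0464 gf 29.7
row [-0.02, -0.038, 1.184, -0.001, 0.002, -0.004] dist cm 1.2 deg 0.3
```

```bash
for i in 1 2 3 4; do python3 -m jog '[[0,0,0.25,0,0,0],[0,0,0.5,0,0,0],[0,0,0.5,0,0,0],[0,0,0.5,0,0,0]]'>/dev/null;  python3 -c "
from h import *;st()" | cut -c1-200; done
```

```text
t 12.7 grasp [ 0.5456 -0.3097  0.1002] yaw/.. [-179.8    0.3  144.5] zdir [ 0.002 -0.006 -1.   ] q [-0.57  0.59  1.41 -0.    1.14 -1.52] F [-16.5  -2.7  28.5] M [-0.85  3.4  -0.27] w 0.046 gf 30.1
t 13.1 grasp [ 0.547  -0.3108  0.0973] yaw/.. [-179.8    0.6  144.6] zdir [ 0.007 -0.009 -1.   ] q [-0.57  0.59  1.41 -0.    1.13 -1.52] F [-13.7  -4.6  38. ] M [-1.75  2.75 -0.05] w 0.0459 gf 30.1
t 13.5 grasp [ 0.548  -0.3114  0.0933] yaw/.. [-179.8    0.8  144.6] zdir [ 0.01  -0.011 -1.   ] q [-0.57  0.6   1.41 -0.    1.12 -1.52] F [-8.9 -6.8 42.2] M [-2.21  2.    0.03] w 0.046 gf 30.2
t 13.9 grasp [ 0.5485 -0.3118  0.0887] yaw/.. [-179.8    0.9  144.6] zdir [ 0.011 -0.012 -1.   ] q [-0.57  0.6   1.42 -0.    1.11 -1.52] F [-7.  -7.6 42.2] M [-2.57  1.6   0.02] w 0.046 gf 30.2
```

It caught on the far rim. I back up and look.

```bash
python3 -m jog '[[0,0,-1.5,0,0,0],[0,0,-3.2,0,0,0],[0,0,-3.2,0,0,0],[0,0,-3.2,0,0,0]]'>/dev/null; python3 - <<'E'
from h import *
st()
c=ctrl.camera("scene")
crop(c,160,155,125,120,5,"pics/c6.png")
E
```

```text
t 14.3 grasp [ 0.5458 -0.3076  0.1132] yaw/.. [-1.799e+02  1.000e-01  1.446e+02] zdir [ 0.001 -0.002 -1.   ] q [-0.57  0.57  1.4  -0.    1.17 -1.52] F [ 0.5  0.5 -2.7] M [-0.02 -0.12 -0.02] w 0.0459 gf 29.9
```

View pics/c6.png

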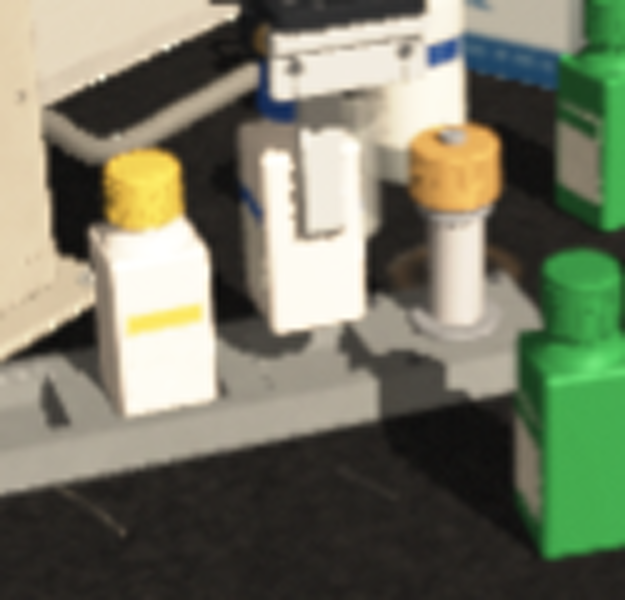

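The crop shows bottle 1 held clear of the carrier. The lower corners of its right face are at (275,332) and (365,318). The yellow bottle's face meets the carrier at (122,415) and (216,402).

```bash
python3 - <<'E'
from h import *
c=ctrl.camera("scene");y=np.array([-.8172,.5763,0]);x=np.array([.5763,.8172,0])
ce=np.array([.51496,-.28642,0])
f=lambda p:ray(c,(160+(p[0]-2)/5,155+(p[1]-2)/5))
def perp(p,s):
    C,d=f(p);X=C+d*((s-(C-ce)@x)/(d@x));return (X-ce)@y*1000,X[2]*1000
for n,p in(("blueL",(275,332)),("blueR",(365,318)),("yelL",(122,415)),("yelR",(216,402)),("yelTopL",(103,250)),("yelTopR",(213,235)),("b shoulder R",(360,150))):print(n,np.round(perp(p,-.023),1))
# carrier corner/edge check and nut axis
for n,p in(("rim near edge r3 far?",(0,495)),):print(n,np.round(perp(p,-.039),1))
for n,p in(("nut top",(455,133)),("flange",(455,325))):
    C,d=f(p);X=C+d*(-((C-ce)@x)/(d@x));print(n,(X-ce)@y*1000,X[2]*1000)
o=ctrl.get_obs();print("tool along",(o["ee_pos"]-ce)@y*1000,"perp",(o["ee_pos"]-ce)@x*1000)
E
```

```text
blueL [-13.6  48.8]
blueR [-57.7  47.2]
yelL [61.7 20.2]
yelR [16.8 17.4]
yelTopL [ 63.6 106.8]
yelTopR [ 12.9 104.7]
b shoulder R [-57.9 134.7]
rim near edge r3 far? [124.2   0.4]
nut top -112.29601111355578 123.95732435310636
flange -111.04478440979426 20.198916950035507
tool along -37.01057667635461 perp 0.5864609704544061
```

Bottle 1 is still upright but slid about 13 mm up in the grip. The contact forces say it sat slightly left, so I shift 1.2 mm right and retry.

```bash
python3 -m jog '[[0,-0.12,1,0,0,0],[0,-0.12,2.1,0,0,0],[0,-0.12,2.1,0,0,0],[0,-0.12,2.1,0,0,0]]'>/dev/null;python3 -c "
from h import *;st()"; for i in 1 2 3; do python3 -m jog '[[0,0,0.15,0,0,0],[0,0,0.3,0,0,0],[0,0,0.3,0,0,0]]'>/dev/null;  python3 -c "
from h import *;st()" | cut -c1-220; done
```

```text
t 14.8 grasp [ 0.545  -0.3087  0.0921] yaw/.. [-1.799e+02  1.000e-01  1.446e+02] zdir [ 0.    -0.002 -1.   ] q [-0.57  0.6   1.42 -0.    1.13 -1.53] F [-0.1 -0.4 -2.3] M [-0.02 -0.14  0.03] w 0.046 gf 29.9
t 15.1 grasp [ 0.5452 -0.3088  0.0898] yaw/.. [-1.799e+02  1.000e-01  1.446e+02] zdir [ 0.001 -0.002 -1.   ] q [-0.57  0.6   1.42 -0.    1.12 -1.53] F [ 0.2  0.3 -2.1] M [ 0.   -0.12 -0.  ] w 0.046 gf 29.9
t 15.4 grasp [ 0.5453 -0.3087  0.0867] yaw/.. [-1.800e+02  1.000e-01  1.446e+02] zdir [ 0.001 -0.002 -1.   ] q [-0.57  0.6   1.42 -0.    1.12 -1.53] F [ 1.8  1.2 -2.3] M [ 0.34 -0.52  0.04] w 0.0459 gf 29.9
t 15.7 grasp [ 0.5453 -0.3088  0.0836] yaw/.. [-1.799e+02  1.000e-01  1.446e+02] zdir [ 0.001 -0.002 -1.   ] q [-0.57  0.61  1.42 -0.    1.11 -1.53] F [ 1.3  2.6 -1.6] M [ 0.42 -0.62  0.04] w 0.0458 gf 29.9
```

```bash
for i in 1 2 3 4; do python3 -m jog '[[0,0.03,0.2,0,0,0],[0,0.03,0.4,0,0,0],[0,0.03,0.4,0,0,0]]'>/dev/null;  python3 -c "
from h import *;st()" | cut -c1-220; done
```

```text
t 16.0 grasp [ 0.5452 -0.3086  0.0794] yaw/.. [-1.799e+02  1.000e-01  1.446e+02] zdir [ 0.001 -0.002 -1.   ] q [-0.57  0.61  1.42 -0.    1.1  -1.52] F [ 0.6 -0.  -3.2] M [ 0.21 -0.22  0.  ] w 0.0466 gf 29.9
t 16.3 grasp [ 0.5454 -0.3084  0.0754] yaw/.. [-1.799e+02  1.000e-01  1.446e+02] zdir [ 0.001 -0.002 -1.   ] q [-0.57  0.62  1.43 -0.    1.1  -1.52] F [ 0.1 -0.8 -2.7] M [ 0.05 -0.15  0.03] w 0.0462 gf 29.9
t 16.6 grasp [ 0.5461 -0.3089  0.0733] yaw/.. [-179.9    0.3  144.6] zdir [ 0.003 -0.004 -1.   ] q [-0.57  0.62  1.43 -0.    1.09 -1.52] F [-3.1 -1.9 10. ] M [-0.12  0.64  0.09] w 0.0463 gf 30.0
t 16.9 grasp [ 0.5473 -0.3097  0.0726] yaw/.. [-179.9    0.5  144.6] zdir [ 0.006 -0.007 -1.   ] q [-0.57  0.62  1.43 -0.    1.08 -1.52] F [-10.8  -0.6  35.7] M [ 0.07  1.86 -0.03] w 0.0457 gf 30.0
```

It is seated on the floor. I release, rise, turn to the counter-clockwise end of the wrist range, and come down on the cap.

```bash
python3 -m jog '[[0,0,-0.3,0,0,0],[0,0,-0.3,0,0,0]]' - 5 >/dev/null; python3 -m jog '[[0,0,-0.3,0,0,0],[0,0,-0.3,0,0,0],[0,0,-0.3,0,0,0],[0,0,-0.3,0,0,0]]' 80 20; python3 -m jog '[[0,0,-3,0,0,0],[0,0,-6.5,0,0,0],[0,0,-9,0,0,-0.15],[0,0,-9,0,0,-0.3],[0,0,-9,0,0,-0.45],[0,0,-9,0,0,-0.6],[0,0,-9,0,0,-0.75],[0,0,-9,0,0,-0.87]]' && python3 - <<'E'
from h import *
st();go((.5455,-.3083,.122),194.6)
c=ctrl.camera("wrist");cv2.imwrite("pics/w2.png",c["img"]);print(proj(c,[[.5455,-.3083,.135]]))
E
```

```text
time_s: 17.5
ee_pos: [0.5457, -0.3074, 0.2539]
eef_rot: [-3.141, 0.002, 2.523]
force: [0.7, -0.5, 0.1]
grip_width: 0.0735
grip_force: 0.0
time_s: 18.3
ee_pos: [0.5456, -0.3073, 0.344]
eef_rot: [-3.139, 0.0, -2.884]
force: [-0.4, -0.1, -0.8]
grip_width: 0.0749
grip_force: 0.0
t 18.3 grasp [ 0.5458 -0.3076  0.1636] yaw/.. [-179.9    0.  -165.2] zdir [ 0.001 -0.002 -1.   ] q [-0.57  0.52  1.36 -0.    1.26 -2.4 ] F [-0.4 -0.1 -0.8] M [ 0.03 -0.16  0.03] w 0.0749 gf 0.0
row [0.038, -0.086, 4.16, -0.002, 0.0, 0.003] dist cm 4.2 deg 0.2
[[254.80640459 221.7037007 ]]
```

View pics/w2.png

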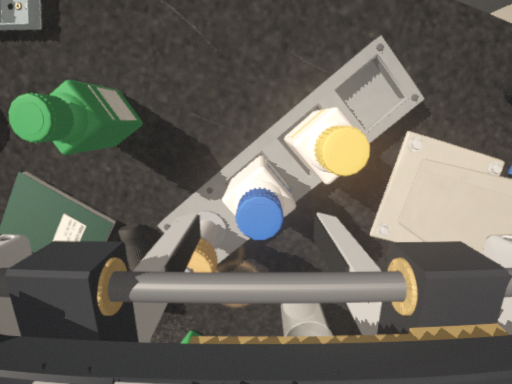

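The wrist view has bottle 1 seated in recess 3 with its cap at (260,215), centred between the fingers and about 2 mm toward +x of the tool. I lower onto the cap and grip.

```bash
python3 -m jog '[[0.18,0,2,0,0,0],[0.18,0,4.1,0,0,0],[0.18,0,4.1,0,0,0]]' 80 20 >/dev/null; python3 -m jog '[[0,0,0,0,0,0],[0,0,0,0,0,0],[0,0,0,0,0,0],[0,0,0,0,0,0],[0,0,0,0,0,0],[0,0,0,0,0,0],[0,0,0,0,0,0]]' 10 20 >/dev/null; python3 -c "
from h import *;st()"; for i in 1 2 ; do python3 -m jog '[[0,0,0.015,0,0,0.14],[0,0,0.03,0,0,0.28],[0,0,0.045,0,0,0.42],[0,0,0.06,0,0,0.56],[0,0,0.07,0,0,0.7],[0,0,0.085,0,0,0.84],[0,0,0.1,0,0,0.98],[0,0,0.11,0,0,1.12]]' >/dev/null; python3 -c "
from h import *;st()"; done
```

```text
t 19.35 grasp [ 0.5442 -0.3082  0.123 ] yaw/.. [-179.9    0.  -165.6] zdir [ 0.001 -0.002 -1.   ] q [-0.57  0.56  1.4  -0.    1.18 -2.4 ] F [0.6 1.4 0.3] M [ 0.31 -0.02  0.01] w 0.0327 gf 20.0
t 20.15 grasp [ 0.5443 -0.3082  0.1219] yaw/.. [-180.     0.2  129.9] zdir [ 0.002 -0.002 -1.   ] q [-0.57  0.56  1.4  -0.    1.18 -1.27] F [0.4 0.1 1.2] M [ 0.15 -0.16  0.07] w 0.033 gf 20.0
t 20.95 grasp [ 0.5442 -0.3081  0.1208] yaw/.. [1.799e+02 1.000e-01 6.580e+01] zdir [ 0.001 -0.002 -1.   ] q [-0.57  0.56  1.4  -0.    1.18 -0.15] F [-0.   2.2  1.9] M [0.47 0.05 0.09] w 0.0323 gf 20.0
```

```bash
for i in 1 2 3 4; do python3 -m jog '[[0,0,0.015,0,0,0.14],[0,0,0.03,0,0,0.28],[0,0,0.045,0,0,0.42],[0,0,0.06,0,0,0.56]]' >/dev/null; python3 -c "
from h import *;st()"; done
```

```text
t 21.35 grasp [ 0.5442 -0.3079  0.1201] yaw/.. [179.9  -0.   33.7] zdir [ 0.001 -0.001 -1.   ] q [-0.57  0.56  1.4  -0.    1.18  0.41] F [-0.1  2.7  2.3] M [ 0.85 -0.02  0.1 ] w 0.0327 gf 20.0
t 21.75 grasp [ 0.5444 -0.3079  0.1196] yaw/.. [ 1.799e+02 -1.000e-01  1.600e+00] zdir [ 0.002 -0.002 -1.   ] q [-0.57  0.56  1.4  -0.    1.18  0.97] F [3.1 1.8 2.6] M [ 0.64 -0.61  0.28] w 0.0326 gf 20.0
t 22.15 grasp [ 0.5448 -0.308   0.1193] yaw/.. [180.   -0.2 -30.5] zdir [ 0.003 -0.002 -1.   ] q [-0.57  0.56  1.4  -0.    1.17  1.53] F [2.6 2.4 2.3] M [ 0.63 -0.69  0.31] w 0.0327 gf 20.0
t 22.55 grasp [ 0.5449 -0.3083  0.1189] yaw/.. [-179.9   -0.2  -62.6] zdir [ 0.003 -0.003 -1.   ] q [-0.57  0.56  1.4  -0.    1.17  2.09] F [2.9 0.1 2.4] M [ 0.19 -0.8   0.34] w 0.0325 gf 20.0
```

Torque on the cap rose from 0.1 and levelled off at about 0.3 N m, so cap 1 is tight. Next is the yellow cap.

```bash
python3 -m jog '[[0,0,0,0,0,0],[0,0,0,0,0,0],[0,0,0,0,0,0]]' 65 20 >/dev/null; python3 -m jog '[[0,0,-2,0,0,0],[0,0,-5,0,0,0],[0,0,-5,0,0,-0.14],[0,0,-5,0,0,-0.28],[0,0,-5,0,0,-0.42],[0,0,-5,0,0,-0.56],[0,0,-5,0,0,-0.7],[0,0,-5,0,0,-0.84]]'>/dev/null; for i in 1 2 3; do python3 -m jog '[[0,0,0,0,0,-0.14],[0,0,0,0,0,-0.28],[0,0,0,0,0,-0.42],[0,0,0,0,0,-0.56],[0,0,0,0,0,-0.7],[0,0,0,0,0,-0.84],[0,0,0,0,0,-0.98],[0,0,0,0,0,-1.12]]'>/dev/null; done;  python3 - <<'E'
from h import *
st();go((.4835,-.2644,.17),196)
E
```

```text
t 26.05 grasp [ 0.5439 -0.3082  0.1681] yaw/.. [-1.799e+02  1.000e-01  1.788e+02] zdir [ 0.001 -0.002 -1.   ] q [-0.57  0.51  1.36 -0.    1.27 -2.12] F [-0.   1.1  0.3] M [ 0.07 -0.09  0.02] w 0.0605 gf 0.0
row [6.112, 4.22, -0.207, -0.002, 0.001, -0.299] dist cm 7.4 deg 17.2
```

```bash
python3 -m jog '[[2,1.4,-0.2,0,0,-0.1],[4,2.8,-0.2,0,0,-0.2],[6.1,4.2,-0.2,0,0,-0.3],[6.1,4.2,-0.2,0,0,-0.3]]'>/dev/null;  python3 - <<'E'
from h import *
st();go((.4835,-.2644,.122),195)
c=ctrl.camera("wrist");cv2.imwrite("pics/w3.png",c["img"]);print(proj(c,[[.4835,-.2644,.135],[.4449,-.3082,.134]]))
E
```

```text
t 26.45 grasp [ 0.4828 -0.2634  0.1703] yaw/.. [-179.9    0.  -164.1] zdir [ 0.001 -0.002 -1.   ] q [-0.57  0.35  1.59 -0.    1.2  -2.41] F [-0.2 -0.5 -0.3] M [ 0.07 -0.09  0.03] w 0.0612 gf 0.0
row [-0.044, -0.148, 4.826, -0.002, 0.0, 0.015] dist cm 4.8 deg 0.9
[[253.96599513 219.67959657]
 [207.25566327 150.25872696]]
```

View pics/w3.png

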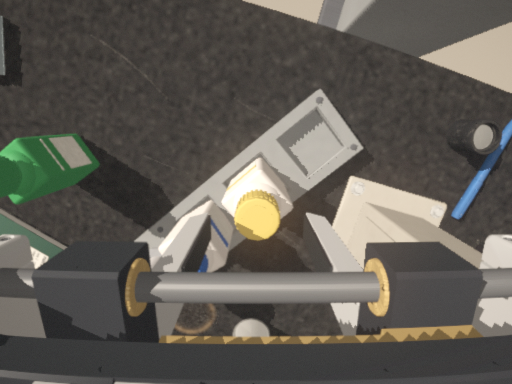

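The wrist view has the yellow cap at (257,213), centred between the fingers, with bottle 1's blue cap behind the left finger. I use the same small +x offset as before, lower and grip.

```bash
python3 -m jog '[[0.1,-0.05,2.4,0,0,0],[0.1,-0.05,4.7,0,0,0],[0.1,-0.05,4.7,0,0,0]]' 65 20 >/dev/null; python3 -m jog '[[0,0,0,0,0,0],[0,0,0,0,0,0],[0,0,0,0,0,0],[0,0,0,0,0,0],[0,0,0,0,0,0]]' 10 20 >/dev/null; python3 -c "
from h import *;st()"; for i in 1 2 3 4 5; do python3 -m jog '[[0,0,0.015,0,0,0.14],[0,0,0.03,0,0,0.28],[0,0,0.045,0,0,0.42],[0,0,0.06,0,0,0.56],[0,0,0.07,0,0,0.7]]' >/dev/null; python3 -c "
from h import *;st()"; done
```

```text
t 27.3 grasp [ 0.4837 -0.2653  0.1237] yaw/.. [-1.798e+02  1.000e-01 -1.644e+02] zdir [ 0.002 -0.002 -1.   ] q [-0.57  0.4   1.63 -0.    1.11 -2.41] F [-0.8  1.9  3.1] M [ 0.47 -0.06  0.01] w 0.0328 gf 20.0
t 27.8 grasp [ 0.4839 -0.2653  0.123 ] yaw/.. [-179.9    0.2  155.1] zdir [ 0.002 -0.002 -1.   ] q [-0.57  0.41  1.63 -0.    1.11 -1.7 ] F [0.3 2.6 3. ] M [ 0.61 -0.25  0.02] w 0.0324 gf 20.0
t 28.3 grasp [ 0.484  -0.2652  0.1224] yaw/.. [179.9   0.2 115. ] zdir [ 0.003 -0.002 -1.   ] q [-0.57  0.41  1.63 -0.    1.1  -1.  ] F [0.8 2.3 4. ] M [ 0.6  -0.25  0.04] w 0.0326 gf 20.0
t 28.8 grasp [ 0.4841 -0.2653  0.1217] yaw/.. [1.798e+02 1.000e-01 7.490e+01] zdir [ 0.003 -0.003 -1.   ] q [-0.57  0.41  1.63 -0.    1.1  -0.3 ] F [2.6 1.9 3.4] M [ 0.33 -0.59  0.1 ] w 0.0324 gf 20.0
t 29.3 grasp [ 0.4838 -0.2652  0.1209] yaw/.. [179.8  -0.   34.9] zdir [ 0.002 -0.002 -1.   ] q [-0.57  0.41  1.63 -0.    1.1   0.4 ] F [0.8 2.6 3.2] M [0.53 0.02 0.4 ] w 0.0325 gf 20.0
t 29.8 grasp [ 0.4842 -0.2653  0.1203] yaw/.. [179.9  -0.2  -5.3] zdir [ 0.003 -0.003 -1.   ] q [-0.57  0.41  1.63 -0.    1.1   1.1 ] F [3.3 0.7 3.2] M [ 0.48 -0.54  0.35] w 0.0327 gf 20.0
```

Torque again levelled off at about 0.38 N m, so cap 3 is tight. I retreat, turn back, and check both bottles before the nut.

```bash
python3 -m jog '[[0,0,0,0,0,0],[0,0,0,0,0,0],[0,0,0,0,0,0]]' 65 20 >/dev/null; python3 -m jog '[[0,0,-2,0,0,0],[0,0,-5,0,0,0],[0,0,-5,0,0,-0.14],[0,0,-5,0,0,-0.28],[0,0,-5,0,0,-0.42],[0,0,-5,0,0,-0.56],[0,0,-5,0,0,-0.7],[0,0,-5,0,0,-0.84]]'>/dev/null; for i in 1 2; do python3 -m jog '[[0,0,0,0,0,-0.14],[0,0,0,0,0,-0.28],[0,0,0,0,0,-0.42],[0,0,0,0,0,-0.56],[0,0,0,0,0,-0.7],[0,0,0,0,0,-0.84],[0,0,0,0,0,-0.98],[0,0,0,0,0,-1.12]]'>/dev/null; done;  python3 - <<'E'
from h import *
st();go((.6068,-.351,.17),197)
E
```

```text
t 32.5 grasp [ 0.4833 -0.2652  0.1695] yaw/.. [-1.799e+02  1.000e-01  1.720e+02] zdir [ 0.001 -0.002 -1.   ] q [-0.57  0.35  1.58 -0.    1.2  -2.  ] F [-0.1 -0.7  0.6] M [ 0.09 -0.17 -0.02] w 0.061 gf 0.0
row [-13.446, -6.806, -0.022, -0.002, 0.001, -0.437] dist cm 15.1 deg 25.0
```

```bash
python3 -m jog '[[-2.5,-1.3,0,0,0,-0.1],[-5.5,-2.8,0,0,0,-0.2],[-8.5,-4.3,0,0,0,-0.3],[-11.5,-5.8,0,0,0,-0.42],[-13.4,-6.8,0,0,0,-0.43],[-13.4,-6.8,0,0,0,-0.43]]'>/dev/null;  python3 - <<'E'
from h import *
st();go((.6068,-.351,.104),196)
c=ctrl.camera("wrist");a=c["img"];print(proj(c,[[.6068,-.351,.119]]))
b=ctrl.camera("scene");s=cv2.resize(b["img"][155:275,160:285],None,fx=3,fy=3,interpolation=cv2.INTER_CUBIC)
s=cv2.copyMakeBorder(s,0,384-s.shape[0],0,0,cv2.BORDER_CONSTANT) if s.shape[0]<384 else s[:384]
v=np.hstack([a,s]);v=v[:, :800];cv2.imwrite("pics/w4.png",v)
E
```

```text
t 33.1 grasp [ 0.6068 -0.3532  0.1685] yaw/.. [-179.9   -0.  -163.7] zdir [ 0.    -0.002 -1.   ] q [-0.58  0.69  1.08 -0.    1.37 -2.43] F [-0.1 -0.3 -0.5] M [ 0.09 -0.12  0.  ] w 0.061 gf 0.0
row [-0.061, 0.192, 6.454, -0.002, -0.0, 0.005] dist cm 6.5 deg 0.3
[[258.61108431 213.77569765]]
```

View pics/w4.png

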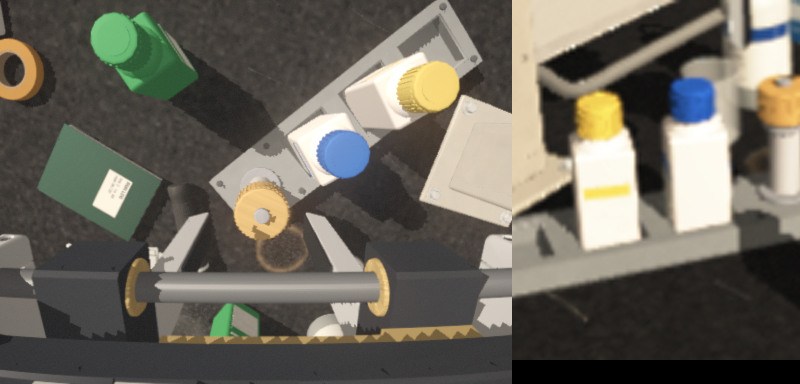

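Both bottles stand seated at equal height, with caps at (343,153) and (429,86) in the wrist view. The nut is at (262,212) between the fingers. I lower and grip it.

```bash
python3 -m jog '[[0.05,0.25,3,0,0,0],[0.05,0.25,6.4,0,0,0],[0.05,0.25,6.4,0,0,0],[0.05,0.25,6.4,0,0,0]]' 65 20 >/dev/null; python3 -m jog '[[0,0,0,0,0,0],[0,0,0,0,0,0],[0,0,0,0,0,0],[0,0,0,0,0,0],[0,0,0,0,0,0]]' 20 20 >/dev/null; python3 -c "
from h import *;st()"; for i in 1 2 3 4 5; do python3 -m jog '[[0,0,0.015,0,0,0.14],[0,0,0.03,0,0,0.28],[0,0,0.045,0,0,0.42],[0,0,0.06,0,0,0.56],[0,0,0.07,0,0,0.7]]' >/dev/null; python3 -c "
from h import *;st()"; done
```

```text
t 34.1 grasp [ 0.6052 -0.3502  0.1073] yaw/.. [-1.798e+02  1.000e-01 -1.639e+02] zdir [ 0.003 -0.003 -1.   ] q [-0.58  0.73  1.15 -0.    1.25 -2.43] F [-1.4  1.8  5.7] M [ 0.48  0.16 -0.02] w 0.0416 gf 20.0
t 34.6 grasp [ 0.6054 -0.3487  0.1066] yaw/.. [1.800e+02 1.000e-01 1.558e+02] zdir [ 0.002 -0.    -1.   ] q [-0.58  0.73  1.15  0.    1.25 -1.72] F [-2.  12.3  8.6] M [2.32 0.27 0.09] w 0.042 gf 20.0
t 35.1 grasp [ 0.6064 -0.3476  0.1059] yaw/.. [1.798e+02 1.000e-01 1.157e+02] zdir [ 0.004  0.001 -1.   ] q [-0.57  0.74  1.15  0.    1.25 -1.02] F [ 6.4 15.9  6.2] M [ 3.09 -1.07  0.1 ] w 0.0413 gf 20.0
t 35.6 grasp [ 0.6078 -0.3474  0.1053] yaw/.. [ 1.796e+02 -1.000e-01  7.560e+01] zdir [ 0.007 -0.    -1.   ] q [-0.57  0.74  1.15  0.    1.25 -0.32] F [18.2 14.6  1.9] M [ 2.69 -3.31  0.16] w 0.0417 gf 20.0
t 36.1 grasp [ 0.6089 -0.3482  0.1047] yaw/.. [179.5  -0.4  35.5] zdir [ 0.011 -0.002 -1.   ] q [-0.57  0.74  1.15  0.    1.24  0.38] F [28.7  6.2 -3.6] M [ 1.19 -5.18  0.16] w 0.0416 gf 20.0
t 36.6 grasp [ 0.6066 -0.3495  0.104 ] yaw/.. [179.8  -0.3  -4.6] zdir [ 0.005 -0.003 -1.   ] q [-0.58  0.74  1.15  0.    1.25  1.08] F [-3.5  6.2  8.2] M [1.34 0.67 0.54] w 0.0417 gf 20.0
```

```bash
for i in 1 2 3; do python3 -m jog '[[0,0,0,0,0,0.14],[0,0,0,0,0,0.28],[0,0,0,0,0,0.42]]' >/dev/null; python3 -c "
from h import *;st()"; done
```

```text
t 36.9 grasp [ 0.6056 -0.3486  0.1034] yaw/.. [-1.80e+02 -1.00e-01 -2.87e+01] zdir [ 0.002 -0.001 -1.   ] q [-0.58  0.74  1.15  0.    1.25  1.5 ] F [-1.2 12.6  4.4] M [2.36 0.26 0.61] w 0.0413 gf 20.0
t 37.2 grasp [ 0.6062 -0.3481  0.1032] yaw/.. [-1.798e+02 -1.000e-01 -5.270e+01] zdir [ 0.003 -0.    -1.   ] q [-0.57  0.74  1.15  0.    1.25  1.92] F [ 7.  11.3  1.8] M [ 2.04 -1.44  0.51] w 0.0414 gf 20.0
t 37.5 grasp [ 0.607  -0.3481  0.1033] yaw/.. [-1.797e+02 -1.000e-01 -7.680e+01] zdir [ 0.005 -0.001 -1.   ] q [-0.57  0.74  1.15  0.    1.25  2.34] F [12.4 15.   0.6] M [ 2.86 -2.21  0.66] w 0.0417 gf 20.0
```

Nut torque holds at 0.5–0.66 N m over the last 70°, so it is tight. I release, retreat and do a final check.

```bash
python3 -m jog '[[0,0,0,0,0,0],[0,0,0,0,0,0],[0,0,0,0,0,0],[0,0,0,0,0,0]]' 70 20 >/dev/null; python3 -m jog '[[0,0,-3,0,0,0],[0,0,-8,0,0,0],[0,0,-13,0,0,0],[0,0,-17,0,0,0],[0,0,-20,0,0,0],[0,0,-20,0,0,0],[0,0,-20,0,0,0]]' >/dev/null; python3 - <<'E'
from h import *
st()
b=ctrl.camera("scene");s=cv2.resize(b["img"][125:285,120:290],(510,480),interpolation=cv2.INTER_CUBIC)
a=cv2.resize(ctrl.camera("wrist")["img"],(290,218));a=cv2.copyMakeBorder(a,0,262,0,0,cv2.BORDER_CONSTANT)
cv2.imwrite("pics/f.png",np.hstack([s,a]))
E
```

```text
t 38.6 grasp [ 0.6045 -0.3498  0.3022] yaw/.. [-180.    -0.2  -76.6] zdir [ 0.001 -0.002 -1.   ] q [-0.58  0.62  0.88 -0.    1.63  2.33] F [ 0.2 -0.5 -0.8] M [ 0.11 -0.06  0.06] w 0.0658 gf 0.0
```

View pics/f.png

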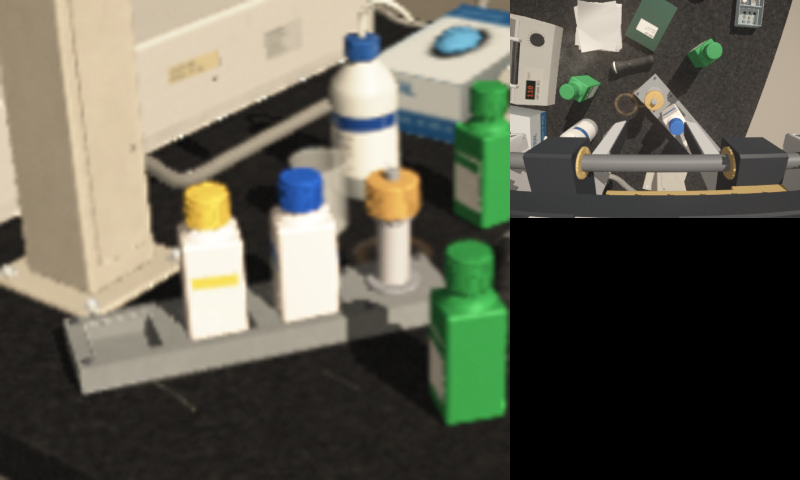

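The final view shows both white bottles seated in recesses 2 and 3, caps at (207,205) and (300,190), the nut down at (392,195), and the beaker and green bottles untouched.

```bash
python3 -c "
from station import ctrl;print(ctrl.hand_in())"
```

```text
the job is handed in; nothing more can be done
None
```

I handed the job in at 38.6 s: the blue bottle stands in recess 3 and the yellow in recess 2, both caps and then the nut turned until torque levelled off at the stop; no red bottle was in view, and the beaker was left alone.

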